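# Gauge a saxophone key with a spacer and hold it flush

### The job

Lift the spacer gauge by its upright walnut grip off the freely spinning turntable, and slide its tongue straight in from the front under the touch plate of the one key that stands open wide enough for it, until the tip is past the middle of the plate, with the gauge lying flat on that stand's deck. Let go of the gauge, then press the touch plate down from above until it lies flush on the tongue, and finish while still holding it pressed there firmly. Do not press or push the other, low-lying key, and leave everything else on the bench where it is.

Things in the scene. Friction and masses are not known exactly. Their poses are not given: they have to be found in the camera images.
- spacer: spacer gauge, 70 g: flat aluminium tongue 76 x 20 x 12 mm thick with an upright walnut grip, 20 (x) x 22 (y) mm, 12 to 55 mm above the underside. Origin: on the underside below the grip's centre; x along the tongue to its free tip (65 mm ahead of the origin; 11 mm of tongue behind it), z up. Lies flat on the turntable, tip pointing away from the robot, turned up to 65 degrees either way
- spacer_tip (a point): middle of the lower edge of the tongue's free tip
- turntable: turntable: a plywood platter 200 mm across, top 30 mm above the bench, on a fixed foot; it spins freely about its upright axis with almost no friction. Origin: on the axis, at bench height
- stand_open: fixed dark iron stand whose key stands open, slanting up to its front. Flat deck 8 mm thick, 56 mm wide, x = -110 to +65 mm. Origin: bench height, centre line; -x is the front where the spacer goes in (faces the robot, turned up to 20 degrees). Key pivot along y at x = +50 mm, 23 mm up, between posts 34 mm high. Its place and the other stand's may be swapped
- key_open (a joint): angle (rad) by which the open key is pressed down: 0 at rest (slanting up), 0.16 when the plate is level, flush on the tongue; it could go to 0.28 with nothing under it. A light spring raises it again: 0.6 N on the plate starts it, 1.1 N brings it level
- key_open_touch (a point): middle of the upper face of the open key's touch plate, a plate 40 (x) x 34 (y) x 5 mm at the key's front end; level, it spans x = -45 to -5 mm of the stand. This point is 37 mm above the bench at rest and 25 mm when flush on the tongue (level, gap to the deck 12 mm all along)
- key_open_lip (a point): middle of the lower front edge of the open key's touch plate: 35 mm above the bench at rest. Gap to the deck at rest: 27 mm at the front edge, 21 mm at the plate's rear edge
- stand_low: the other key stand, alike in build, size and frame, but its key droops towards the front: the gap at the plate's front edge is only 6 mm, too narrow for the tongue
- key_low (a joint): angle (rad) by which the low key is pressed down: 0 at rest, 0.06 at most
- key_low_touch (a point): middle of the upper face of the low key's touch plate, 20 mm above the bench
- key_low_lip (a point): middle of the lower front edge of the low key's touch plate: 14 mm above the bench (6 mm above the deck)
- ligature: brass ligature, a ring 32 mm across and 22 mm high, standing on the turntable beside the spacer; it may ride round with the platter
- mouthpiece: bystander: black ebonite mouthpiece, 88 mm long, 25 mm thick, lying
- key_guard: bystander: brass key guard, a small open frame on four feet, 72 x 52 x 19 mm
- spring_hook: bystander: spring-hook tool with a walnut handle, 195 mm long, lying; origin near its middle
- octave_key: bystander: loose nickel-plated octave key, 101 mm long, 11 mm high, lying
- pad_cup: bystander: low brass pad cup, a disc 26 mm across and 8 mm high, between the two stands
- cork_tin: bystander: round steel tin, 48 mm across, 30 mm high

How it is judged:
On the way, in this order (a step that is already met when the one before it is completed fails the run):
1. the spacer gauge is lifted clear of the turntable (height (world z) of spacer above 0.05 m and contact force between spacer and turntable below 0.05 N), for 0.2 s.
2. the tongue lies in the wide gap, flat on the deck, and the gauge is let go with the key still up (x of spacer_tip in the frame of stand_open above -0.025 m and y of spacer_tip in the frame of stand_open between -0.012 and 0.012 m and z of spacer_tip in the frame of stand_open between 0.004 and 0.0125 m and angle between the x axis of spacer and the x axis of stand_open, either way round below 0.25 rad and angle between spacer's own z axis and vertical below 0.08 rad and contact force between the fingers and spacer below 0.1 N and value of joint key_open below 0.08 rad), for 0.2 s.
At the end, for the whole second after the job is handed in: Gauge flat on the open stand, not held: tip over 20 mm in past the plate's front edge, within 12 mm of the centre line and 0.25 rad of straight. Fingers press the open key with over 2 N, it bears on the tongue with over 1.5 N, level within 0.03 rad. Low key up, ligature on the turntable (x of spacer_tip in the frame of stand_open above -0.025 m and y of spacer_tip in the frame of stand_open between -0.012 and 0.012 m and z of spacer_tip in the frame of stand_open between 0.004 and 0.0125 m and angle between the x axis of spacer and the x axis of stand_open, either way round below 0.25 rad and angle between spacer's own z axis and vertical below 0.08 rad and contact force between the fingers and spacer below 0.1 N and value of joint key_open between 0.13 and 0.19 rad and contact force between the fingers and key_open above 2 N and contact force between spacer and key_open above 1.5 N and linear speed of spacer below 0.02 m/s and value of joint key_low below 0.03 rad and height (world z) of ligature above 0.02 m); the arm keeps its last pose, push and grip.
It fails at once if the low key is pressed or pushed (value of joint key_low above 0.03 rad or contact force between anything else and key_low above 3 N).
It fails at once if the ligature is knocked off the turntable or tipped over (height (world z) of ligature below 0.02 m or angle between ligature's own z axis and vertical above 0.7 rad).
It fails at once if a bystander is shifted by more than 30 mm (distance of any of mouthpiece, key_guard, spring_hook, octave_key, pad_cup, cork_tin from where it was at the start of the episode above 0.03 m).
It also fails if it takes over 45 s, if anything falls off the work surface, if the arm or the gripper's body presses on something with over 40 N, if the wrist force passes 120 N, or if a joint passes its speed limit or range.

### The arm

A 6-joint arm with a two-finger parallel gripper is mounted at the origin on the work surface. World frame = base frame: x ahead of the robot, y to its left, z up, the work surface at z = 0. Lengths are in m, angles in rad, forces in N, time in s.
With the tool pointing down it reaches from about 0.275 to 0.775 m from the base axis. Payload 14.6 kg.
Tool frame: the origin (TCP) lies at the very end of the fingers, on their centre line; the grasp point (between the pads) lies 19 mm behind it; z points along the fingers, y is the line along which they close (so a half turn about z gives the same grasp; the last joint's range is limited). The gripper opens to 85 mm and grips with 20 to 120 N. Pads are 22 mm wide; open, the fingers measure 114 mm over their backs; the gripper's body (76 mm by 85 mm) begins 54 mm behind the grasp point. The pads swing forward as they close: fully open they stand 13 mm farther back than shut.
Start: joints at [0.974, 0.263, -0.048, 1.259, 0, 1.415], TCP at [0.224, 0.475, 0.231] pointing down, gripper open.
Joint ranges: [-2.65, 2.65], [-0.89, 1.7], [-1.18, 1.37], [-2.13, 2.11], [-1.35, 1.29], [-3.14, 3.14]. Speed limits (rad/s): [1.89, 1.89, 2.57, 2.79, 3.14, 3.14].

### API

Orientations are given as a unit quaternion [w, x, y, z].
In Python, from workcell import r gives the robot as it stands. The module is installed in compiled form; this text tells all that it offers.
- The arm moves only by the shell command python3 -m handwheel 'ROWS' [OPENING]. ROWS is JSON, one flat list of numbers, 6 for each row, row after row: the shift along the world's x, y, z in cm, then the turn, a rotation vector about the world's x, y, z in degrees. A call has exactly 10 rows; each row is the pose to reach, as a shift and turn from the pose commanded when the call began; what a row does not reach only later rows make up. A row lasts 1/8 s, in which the tool goes at most 62.5 mm and 10.7 degrees, less where a joint would pass 70% of its speed; a pose out of reach is approached as far as the arm can. A call with a gripper value outside its range is refused whole. OPENING is the finger opening in cm, from 0 to 8.54, set as the call begins (- or left out, the last holds). The fingers move at their own pace and stop on an object; the grip force is fixed at half the most. Time passes only in rows, so rows that repeat a pose let the fingers close, or fill a call up. It gives the time, the measured TCP pose, the force, the opening and the grip force at its end, in the units of the state.
- r.sense(): the state, without advancing time (a new reading comes with each control period).
- r.snapshot(name): name is "side" or "top" or "wrist"; returns a dict with "frame" (480x640x3 uint8, red, green, blue), "range_z" (480x640 float32, m along the optical axis (not along the pixel's ray), 0 where there is no reading), "mtx" (3x3 intrinsics, pixels), "camera_from_world" (4x4, takes a point from world to camera coordinates). Camera axes: x right, y up, looking along -z (the intrinsics and any distortion apply to the point x, -y, -z); pixel columns grow to the right and rows downward; lengths in m; the calibration is good to about 2 mm. A picture is of the moment at which its call begins.
- r.close_job(): hands the job in; it is judged then, once.
The state is a dict: "time_s": time; "qpos": joint angles; "qvel": joint speeds; "joint_efforts": joint torques, N m; "tool_pos": TCP position; "tool_rot": TCP orientation; "contact_force": force on the tool from outside, world axes, zero at the start; "wrist_torque": the same for the moment, N m; "opening": finger opening in m; "gripper_force": force on a finger pad.
Only numpy, scipy, OpenCV 4.12 (cv2) and the standard library are available. Lean on these libraries where they do the work, as an engineer would, in place of code of your own. Each camera call takes 0.05 s, during which the arm holds its last target. There are 200 camera calls.

## Working session

There is one attempt and no reset: what is moved stays moved. The work goes in short steps, Python scripts to look and compute and a shell command to move; the robot and the scene stay as the last step left them, time stands still between calls to the robot, and variables do not carry over. Pictures are saved under pics/ and viewed, at most 10 in all, crops included, and the job is handed in when it is done.

```bash
mkdir -p pics; cat > h.py <<'E'
import numpy as np, cv2
from workcell import r
def snap(n):
    s=r.snapshot(n); np.savez('%s.npz'%n,**s); return s
def world(s,u,v,d=None):
    K=s['mtx']; d=s['range_z'][int(v),int(u)] if d is None else d
    p=np.array([(u-K[0,2])/K[0,0]*d,-(v-K[1,2])/K[1,1]*d,-d,1])
    return (np.linalg.inv(s['camera_from_world'])@p)[:3]
def cloud(s):
    K=s['mtx']; d=s['range_z']; v,u=np.mgrid[:480,:640]
    P=np.stack([(u-K[0,2])/K[0,0]*d,-(v-K[1,2])/K[1,1]*d,-d,np.ones_like(d)],-1)
    return (P@np.linalg.inv(s['camera_from_world']).T)[...,:3]
def pix(s,p):
    c=s['camera_from_world']@np.append(p,1); K=s['mtx']
    return K[0,0]*c[0]/-c[2]+K[0,2], K[1,1]*-c[1]/-c[2]+K[1,2]
E
python3 - <<'E'
from h import *
for n in ('top','side'):
    s=snap(n); cv2.imwrite('pics/%s0.png'%n,s['frame'][...,::-1])
    print(n,np.linalg.inv(s['camera_from_world'])[:3].round(3).tolist(),s['mtx'].round(1).tolist(),(s['range_z']>0).mean())
print(r.sense())
E
```

```text
top [[-0.017, 0.999, -0.044, 0.499], [-1.0, -0.017, -0.008, -0.063], [-0.008, 0.044, 0.999, 1.109]] [[522.2, 0.0, 322.4], [0.0, 522.2, 244.3], [0.0, 0.0, 1.0]] 0.996083984375
side [[-0.995, 0.075, -0.066, 0.508], [-0.098, -0.607, 0.788, 0.57], [0.019, 0.791, 0.612, 0.54]] [[441.3, 0.0, 319.9], [0.0, 441.3, 236.4], [0.0, 0.0, 1.0]] 0.9958984375
{'time_s': 0.1, 'qpos': array([ 9.73716204e-01,  2.63453667e-01, -4.88601021e-02,  1.25940184e+00,
        3.90442837e-05,  1.41548732e+00]), 'qvel': array([-0.00058337, -0.00033938,  0.00109192, -0.00124556, -0.00148056,
        0.00033589]), 'joint_efforts': array([ 5.35164436e-03, -6.38576961e+01,  3.85061681e+01,  1.00015034e-02,
       -1.83094210e-05,  5.16844967e-08]), 'tool_pos': array([0.22432031, 0.47439596, 0.2308892 ]), 'tool_rot': array([-1.87021699e-04,  2.19093738e-01,  9.75703706e-01, -4.20326143e-04]), 'contact_force': array([ 0.2830704 , -0.41262911, -0.18357419]), 'wrist_torque': array([-0.08479946,  0.0066129 , -0.01988654]), 'gripper_force': 0.0, 'opening': 0.08522614647156579}
```

View pics/top0.png

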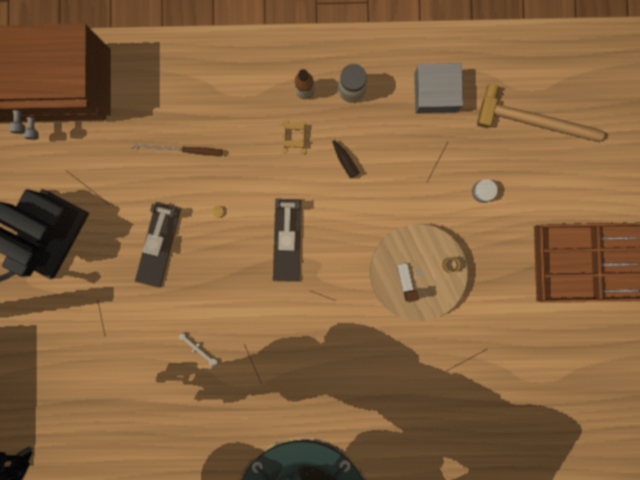

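View pics/side0.png

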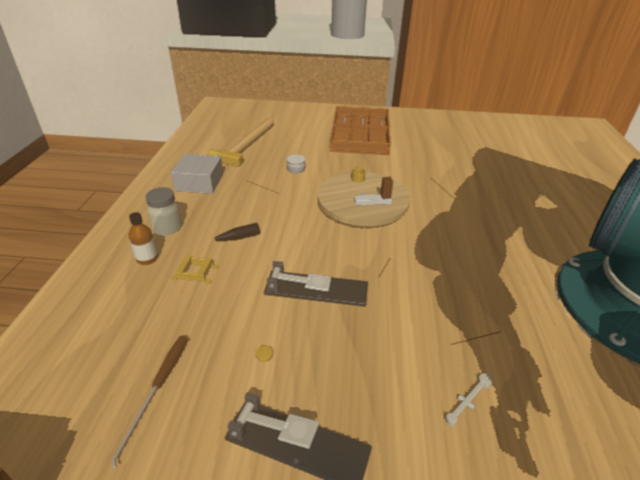

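The top view shows the platter at about (420,272), with the grip at (411,295), the tongue tip at (402,263) and the ligature at (454,265). The stands' plates are at (153,244) and (287,241). The side view shows the same plates at (298,430) and (317,282). Next I'll get heights from the depth images.

```bash
python3 - <<'E'
from h import *
for n in ('top','side'):
    s=dict(np.load(n+'.npz')); C=cloud(s); F=s['frame'].astype(int)
    L=[('L',(153,244),40),('R',(287,241),40),('tt',(420,272),50)] if n=='top' else [('L',(298,430),60),('R',(317,285),60)]
    for nm,(u,v),w in L:
        sl=np.s_[max(v-w,0):v+w,max(u-w,0):u+w]
        P=C[sl].reshape(-1,3); f=F[sl].reshape(-1,3)
        if nm in 'LR':
            dark=(f.max(1)<75)&(P[:,2]<.02)&(P[:,2]>.003)
            m=(f.min(1)>130)&(f.max(1)-f.min(1)<40)&(P[:,2]>.008)
            q=P[dark].astype(np.float32)
            box=cv2.minAreaRect(q[:,:2]*1000)
            print(n,nm,'deck',box,'z',np.median(q[:,2]).round(4))
            p=P[m]; A=np.c_[p[:,:2]-p[:,:2].mean(0),np.ones(len(p))]
            print('  plate n',len(p),p.mean(0).round(4),'xmin..max',p.min(0).round(3),p.max(0).round(3))
            o=np.argsort(p[:,0]); 
            for k in np.array_split(p[o],6): print('   ',k.mean(0).round(4))
        else:
            m=(P[:,2]>.02); q=P[m].astype(np.float32)
            print('tt circle',cv2.minEnclosingCircle(q[:,:2]*1000),'z',np.median(q[:,2]))
            g=P[(P[:,2]>.065)&(P[:,2]<.12)]; print('grip',len(g),cv2.minAreaRect(g[:,:2].astype(np.float32)*1000),np.median(g[:,2]))
            t=P[(f.min(1)>140)&(f.max(1)-f.min(1)<40)&(P[:,2]>.034)]; print('tongue',len(t),cv2.minAreaRect(t[:,:2].astype(np.float32)*1000),np.median(t[:,2]))
E
```

```text
top L deck ((554.3197021484375, 293.3856506347656), (55.756195068359375, 170.73031616210938), 75.19770050048828) z 0.0079
  plate n 58 [0.5537 0.2891 0.0555] xmin..max [ 0.499 -0.063  0.032] [0.57  0.303 1.109]
    [0.5419 0.2602 0.1461]
    [0.5498 0.295  0.0373]
    [0.5523 0.2959 0.0376]
    [0.555  0.2952 0.0369]
    [0.558  0.2966 0.0362]
    [0.5668 0.2927 0.0349]
top R deck ((558.5206298828125, 20.052303314208984), (53.189613342285156, 165.98516845703125), 87.98657989501953) z 0.0081
  plate n 266 [0.566  0.0208 0.0216] xmin..max [0.541 0.008 0.017] [0.622 0.034 0.029]
    [0.5436 0.021  0.0205]
    [0.5507 0.022  0.021 ]
    [0.558  0.0205 0.0212]
    [0.565  0.0216 0.0216]
    [0.5734 0.0208 0.0215]
    [0.6062 0.0187 0.0239]
tt circle ((494.01861572265625, -207.59759521484375), 144.78172302246094) z 0.030578312
grip 133 ((440.3431701660156, -228.88043212890625), (20.16497230529785, 22.11688232421875), 12.11298656463623) 0.08452482762260782
tongue 207 ((477.4638366699219, -221.19415283203125), (51.037899017333984, 17.736038208007812), 10.522590637207031) 0.04253478148490175
side L deck ((548.0424194335938, 299.846923828125), (55.09693908691406, 152.36866760253906), 75.82386779785156) z 0.0068
  plate n 1265 [0.5675 0.2965 0.037 ] xmin..max [0.508 0.264 0.022] [0.626 0.57  0.54 ]
    [0.5358 0.3117 0.0596]
    [0.5463 0.3009 0.0372]
    [0.5556 0.2983 0.0356]
    [0.5654 0.2978 0.0337]
    [0.5868 0.2898 0.0298]
    [0.6155 0.2802 0.0262]
side R deck ((689.1060180664062, -111.10877990722656), (2.112222194671631, 1.643133282661438), 16.415502548217773) z 0.0113
  plate n 513 [0.5736 0.0305 0.0264] xmin..max [0.508 0.006 0.015] [0.632 0.57  0.54 ]
    [0.5395 0.0631 0.0547]
    [0.5518 0.0259 0.0191]
    [0.5618 0.0254 0.0197]
    [0.5728 0.0253 0.02  ]
    [0.5951 0.0228 0.021 ]
    [0.6217 0.0203 0.0238]
```

```bash
python3 -m handwheel '[4,-2.5,1,0,0,2, 9,-5.5,2,0,0,4, 14,-8.5,3,0,0,7, 18,-11,3,0,0,9, 21,-13,3,0,0,10.8, 21,-14,3,0,0,10.8, 21,-14,3,0,0,10.8, 21,-14,3,0,0,10.8, 21,-14,3,0,0,10.8, 21,-14,3,0,0,10.8]' 4.5
python3 - <<'E'
from h import *
s=snap('wrist'); cv2.imwrite('pics/w1.png',s['frame'][...,::-1])
print(np.linalg.inv(s['camera_from_world'])[:3].round(3).tolist(),s['mtx'].round(1).tolist())
E
```

```text
time_s: 1.35
tool_pos: [0.4341, 0.335, 0.2614]
tool_rot: [0.0, 0.126, 0.992, 0.0]
contact_force: [-0.3, -0.0, -0.4]
opening: 0.0447
gripper_force: 0.0
[[0.25, -0.928, -0.275, 0.363], [0.968, 0.239, 0.07, 0.353], [0.001, -0.284, 0.959, 0.404]] [[347.8, 0.0, 316.1], [0.0, 347.8, 244.3], [0.0, 0.0, 1.0]]
```

View pics/w1.png

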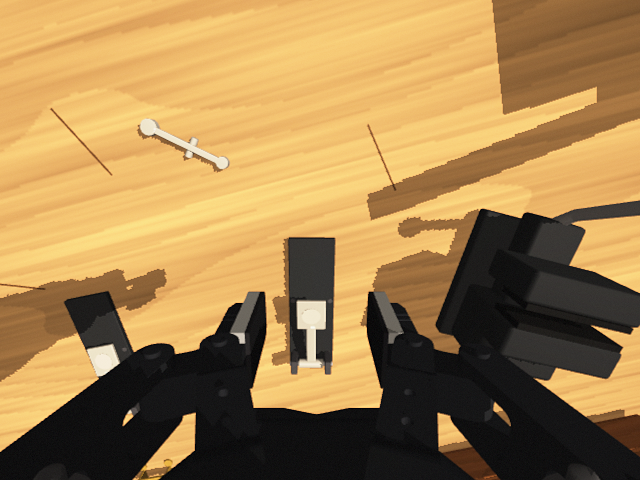

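The wrist view shows the open stand's deck over columns 288–335 and rows 238–375. The plate is centred at (312,315), and the deck lines up with the gripper. I'll fit it from this view.

```bash
python3 - <<'E'
from h import *
s=dict(np.load('wrist.npz')); C=cloud(s); F=s['frame'].astype(int)
sl=np.s_[232:385,283:340]; P=C[sl].reshape(-1,3); f=F[sl].reshape(-1,3)
st=(P[:,2]>.004)&(P[:,2]<.05)
q=P[st]; b=cv2.minAreaRect(q[:,:2].astype(np.float32)*1000); print('stand all',b,np.median(q[:,2]))
# front edge/side lines in stand frame
for yaw in np.radians([-14,-14.5,-15,-15.5]):
    e=np.array([np.cos(yaw),np.sin(yaw)]); n=np.array([-e[1],e[0]])
    print(np.degrees(yaw),np.percentile(q[:,:2]@e,[.2,99.8]).round(4),np.percentile(q[:,:2]@n,[.5,99.5]).round(4))
pl=P[(f.min(1)>130)&(P[:,2]>.028)&(P[:,2]<.05)]
print('plate',pl.mean(0),cv2.minAreaRect(pl[:,:2].astype(np.float32)*1000),pl[:,2].min(),pl[:,2].max())
for n,C2 in (('top',None),('side',None)):
    t=dict(np.load(n+'.npz')); Q=cloud(t); g=t['frame'].min(2); 
    m=(g>120)&(abs(Q[...,0]-.555)<.03)&(abs(Q[...,1]-.297)<.03)&(Q[...,2]>.028)&(Q[...,2]<.05)
    k=Q[m]; print(n,k.mean(0).round(4),cv2.minAreaRect(k[:,:2].astype(np.float32)*1000))
E
```

```text
stand all ((549.7154541015625, 298.8672180175781), (56.03192138671875, 169.7724609375), 75.15276336669922) 0.008715335453592349
-14.0 [0.3766 0.5436] [0.3951 0.4509]
-14.500000000000002 [0.373  0.5398] [0.3992 0.4546]
-14.999999999999998 [0.3692 0.5362] [0.4033 0.4585]
-15.5 [0.3654 0.5325] [0.407  0.4626]
plate [0.56271953 0.2953173  0.03573297] ((579.3360595703125, 294.40570068359375), (39.068878173828125, 96.98682403564453), 77.97844696044922) 0.02802368440183345 0.041882741111626876
top [0.5541 0.2957 0.0369] ((559.9697265625, 293.4574890136719), (27.11399269104004, 50.20439910888672), 73.70677185058594)
side [0.554  0.2985 0.0356] ((559.1455688476562, 296.1161804199219), (34.57097625732422, 55.02558898925781), 75.04375457763672)
```

```bash
python3 -m handwheel '[0,-6,0,0,0,3, 0,-12,0,0,0,6, 0,-18,0,0,0,9, 0,-24,0,0,0,12, -1,-30,0,0,0,15, -2,-36,0,0,0,18, -3,-42,0,0,0,21, -4,-47,0,0,0,24, -4.5,-51,0,0,0,26, -5,-53,0,0,0,26]'
python3 -m handwheel '[-1,-2,0,0,0,0, -1.5,-3,0,0,0,0, -1.5,-3,0,0,0,0, -1.5,-3,0,0,0,0, -1.5,-3,0,0,0,0, -1.5,-3,0,0,0,0, -1.5,-3,0,0,0,0, -1.5,-3,0,0,0,0, -1.5,-3,0,0,0,0, -1.5,-3,0,0,0,0]'
python3 - <<'E'
from h import *
s=snap('wrist'); cv2.imwrite('pics/w2.png',s['frame'][...,::-1])
print(r.sense()['qpos'])
E
```

```text
time_s: 2.65
tool_pos: [0.3841, -0.1972, 0.2612]
tool_rot: [0.0, -0.099, 0.995, -0.0]
contact_force: [1.1, 0.9, 0.6]
opening: 0.0452
gripper_force: 0.0
time_s: 3.9
tool_pos: [0.3695, -0.2254, 0.2613]
tool_rot: [-0.0, -0.1, 0.995, 0.0]
contact_force: [0.6, 0.3, -0.1]
opening: 0.0452
gripper_force: 0.0
[-7.36597040e-01  9.58675944e-02 -1.81152858e-01  1.29372028e+00
 -3.06790323e-05 -9.37001958e-01]
```

View pics/w2.png

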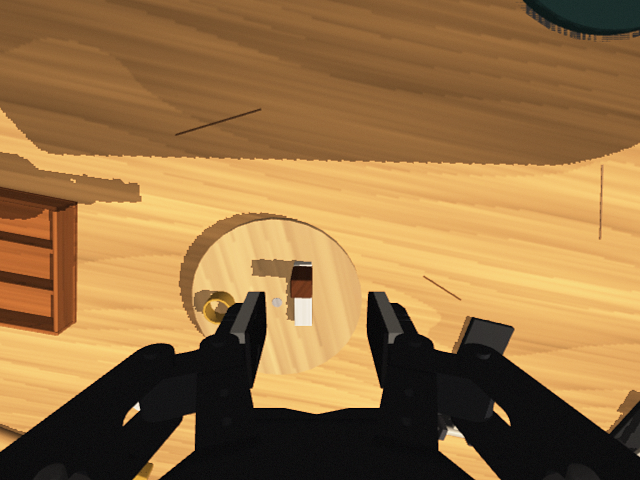

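The wrist view shows the grip's top at about (301,275), the tongue running to row 326, and the ligature at (218,306) behind the left finger.

```bash
python3 - <<'E'
from h import *
s=dict(np.load('wrist.npz')); t=dict(np.load('top.npz'))
for n,x in (('wrist',s),('top',t)):
    C=cloud(x); F=x['frame'].astype(int); z=C[...,2]
    near=(abs(C[...,0]-.46)<.06)&(abs(C[...,1]+.225)<.04)
    g=C[near&(z>.078)&(z<.1)&(F.max(2)<140)]; print(n,'grip',len(g),g.mean(0).round(4),cv2.minAreaRect(g[:,:2].astype(np.float32)*1000))
    k=C[near&(z>.037)&(z<.048)&(F.min(2)>140)]; print('tongue',len(k),k.mean(0).round(4),cv2.minAreaRect(k[:,:2].astype(np.float32)*1000))
    l=C[(abs(C[...,0]-.5)<.03)&(abs(C[...,1]+.287)<.04)&(z>.042)&(z<.06)]; print('lig',l.mean(0).round(3) if len(l) else 0)
E
```

```text
wrist grip 419 [ 0.4369 -0.227   0.0847] ((438.0150451660156, -227.16661071777344), (19.258079528808594, 21.017501831054688), 11.30810260772705)
tongue 490 [ 0.4829 -0.2174  0.0423] ((464.9837951660156, -220.76058959960938), (75.65302276611328, 18.781776428222656), 10.493261337280273)
lig [ 0.497 -0.315  0.049]
top grip 116 [ 0.4403 -0.2284  0.085 ] ((440.5065002441406, -228.93850708007812), (20.15855598449707, 21.83916664123535), 13.100954055786133)
tongue 206 [ 0.4772 -0.2209  0.0424] ((477.4638366699219, -221.19415283203125), (51.037899017333984, 17.736038208007812), 10.522590637207031)
lig [ 0.5   -0.311  0.05 ]
```

```bash
python3 -m handwheel '[3.5,-0.1,-2,0,0,0, 6.9,-0.2,-5,0,0,0, 6.9,-0.2,-8.5,0,0,0, 6.9,-0.2,-12,0,0,0, 6.9,-0.2,-15,0,0,0, 6.9,-0.2,-17.5,0,0,0, 6.9,-0.2,-19.5,0,0,0, 6.9,-0.2,-20.7,0,0,0, 6.9,-0.2,-21.1,0,0,0, 6.9,-0.2,-21.1,0,0,0]'
python3 -m handwheel '[0,0,0,0,0,0, 0,0,0,0,0,0, 0,0,0,0,0,0, 0,0,0,0,0,0, 0,0,0,0,0,0, 0,0,0,0,0,0, 0,0,0,0,0,0, 0,0,0,0,0,0, 0,0,0,0,0,0, 0,0,0,0,0,0]' 1.5
python3 -m handwheel '[0,0,1,0,0,0, 0,0,2,0,0,0, 0,0,4,0,0,0, 0,0,6,0,0,0, 0,0,8,0,0,0, 0,0,10,0,0,0, 0,0,10,0,0,0, 0,0,10,0,0,0, 0,0,10,0,0,0, 0,0,10,0,0,0]'
```

```text
time_s: 5.2
tool_pos: [0.4387, -0.2275, 0.0506]
tool_rot: [0.0, -0.1, 0.995, -0.0]
contact_force: [0.2, -0.6, 0.9]
opening: 0.0453
gripper_force: 0.0
time_s: 6.45
tool_pos: [0.4388, -0.2277, 0.0509]
tool_rot: [0.0, -0.1, 0.995, -0.0]
contact_force: [-0.8, 0.7, 7.6]
opening: 0.021
gripper_force: 58.5
time_s: 7.7
tool_pos: [0.4383, -0.2273, 0.1498]
tool_rot: [-0.0, -0.1, 0.995, 0.0]
contact_force: [0.2, -0.5, -1.3]
opening: 0.0213
gripper_force: 58.7
```

```bash
python3 -m handwheel '[0,5,0,0,0,-2, 0,11,0,0,0,-5, 0,17,0,0,0,-8, 0,23,0,0,0,-11, 0,29,0,0,0,-14, 0,35,0,0,0,-17, 0,41,0,0,0,-20, -0.2,47,0,0,0,-23, -0.4,52,0,0,0,-25, -0.4,54.5,0,0,0,-26.4]'
python3 -m handwheel '[0,1.2,-1,0,0,0, 0,1.2,-3,0,0,0, 0,1.2,-5,0,0,0, 0,1.2,-6,0,0,0, 0,1.2,-6,0,0,0, 0,1.2,-6,0,0,0, 0,1.2,-6,0,0,0, 0,1.2,-6,0,0,0, 0,1.2,-6,0,0,0, 0,1.2,-6,0,0,0]'
python3 - <<'E'
from h import *
print(r.sense()['contact_force'])
T=r.sense()['tool_pos']
for n in ('wrist','side'):
    s=snap(n); C=cloud(s); F=s['frame'].astype(int)
    rel=(C[...,:2]-T[:2]); e=np.array([.9659,-.2588]); nn=np.array([.2588,.9659]); a=rel@e; b=rel@nn
    m=(F.min(2)>110)&(a>-.03)&(a<.1)&(abs(b)<.018)&(C[...,2]>.05)&(C[...,2]<.10)
    k=C[m]; print(n,len(k),np.median(k[:,2]),'along',np.percentile(a[m],[1,99]),'lat',np.percentile(b[m],[2,50,98]),cv2.minAreaRect(k[:,:2].astype(np.float32)*1000))
    cv2.imwrite('pics/%s3.png'%n,s['frame'][...,::-1])
E
```

```text
time_s: 8.95
tool_pos: [0.4338, 0.32, 0.1498]
tool_rot: [-0.0, 0.129, 0.992, -0.0]
contact_force: [0.1, -0.6, -1.2]
opening: 0.0216
gripper_force: 58.9
time_s: 10.2
tool_pos: [0.4345, 0.3296, 0.0903]
tool_rot: [0.0, 0.13, 0.992, 0.0]
contact_force: [-0.1, 0.9, -0.9]
opening: 0.0212
gripper_force: 59.0
[-0.10257246  0.87715181 -0.86533748]
wrist 1753 0.08143214330928528 along [-0.01114207  0.06404257] lat [-9.34880426e-03  9.34676625e-05  9.39865898e-03] ((460.29949951171875, 322.6917724609375), (19.790916442871094, 76.41182708740234), 75.13534545898438)
side 1145 0.07985423934987534 along [-0.00358014  0.06520317] lat [-0.00928276  0.0036315   0.01018964] ((461.93719482421875, 323.7731628417969), (24.04770851135254, 76.6788558959961), 69.8992919921875)
```

View pics/wrist3.png

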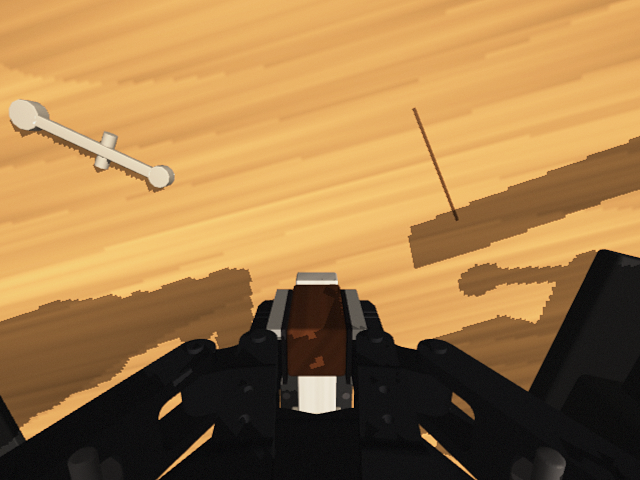

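View pics/side3.png

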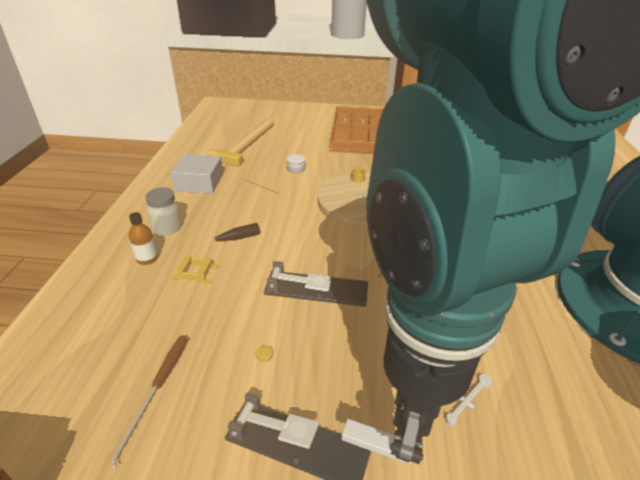

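The tongue is straight in the gripper: its tip is 64 mm ahead of the TCP and its underside 21 mm below it. It lines up with the open stand, where the side view puts the plate at (298,430). I'll lower it and slide it in.

```bash
python3 -m handwheel '[0,0,-2,0,0,0, 0,0,-4,0,0,0, 0,0,-5.2,0,0,0, 0,0,-5.7,0,0,0, 0,0,-5.7,0,0,0, 0.97,-0.26,-5.7,0,0,0, 1.93,-0.52,-5.7,0,0,0, 2.9,-0.78,-5.7,0,0,0, 3.86,-1.04,-5.7,0,0,0, 3.86,-1.04,-5.7,0,0,0]'
python3 -m handwheel '[0.6,-0.16,0,0,0,0, 1.2,-0.32,0,0,0,0, 1.8,-0.48,0,0,0,0, 2.4,-0.64,0,0,0,0, 2.9,-0.78,0,0,0,0, 2.9,-0.78,-0.1,0,0,0, 2.9,-0.78,-0.2,0,0,0, 2.9,-0.78,-0.3,0,0,0, 2.9,-0.78,-0.3,0,0,0, 2.9,-0.78,-0.3,0,0,0]'
```

```text
time_s: 11.55
tool_pos: [0.4739, 0.3189, 0.0332]
tool_rot: [0.0, 0.13, 0.991, 0.0]
contact_force: [0.1, 0.2, -1.3]
opening: 0.0217
gripper_force: 59.0
time_s: 12.8
tool_pos: [0.502, 0.3115, 0.0303]
tool_rot: [0.0, 0.13, 0.992, 0.0]
contact_force: [0.2, -0.7, -0.1]
opening: 0.0214
gripper_force: 59.0
```

```bash
python3 -m handwheel '[0,0,-0.05,0,0,0, 0,0,-0.1,0,0,0, 0,0,-0.12,0,0,0, 0,0,-0.12,0,0,0, 0,0,-0.12,0,0,0, 0,0,-0.12,0,0,0, 0,0,-0.12,0,0,0, 0,0,-0.12,0,0,0, 0,0,-0.12,0,0,0, 0,0,-0.12,0,0,0]'
python3 - <<'E'
from h import *
s=snap('side'); cv2.imwrite('pics/s4.png',cv2.resize(s['frame'][330:480,200:460,::-1],None,fx=3,fy=3))
E
```

```text
time_s: 14.05
tool_pos: [0.5021, 0.3114, 0.0291]
tool_rot: [0.0, 0.13, 0.992, -0.0]
contact_force: [-0.4, -0.6, -2.1]
opening: 0.0212
gripper_force: 59.0
```

View pics/s4.png

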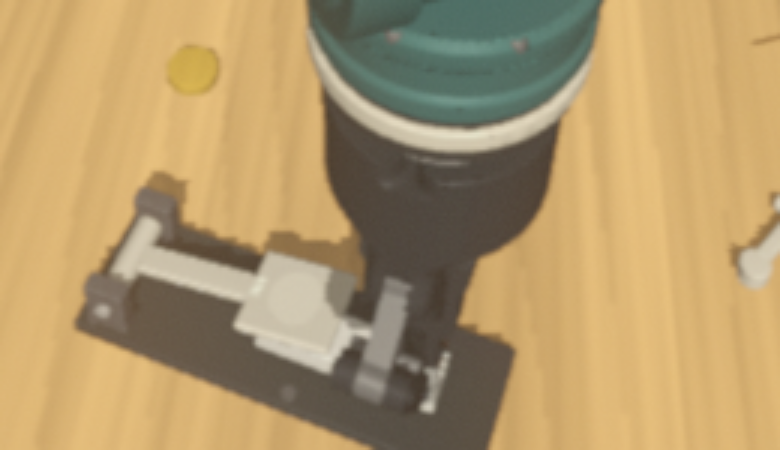

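The crop shows the tongue under the plate: plate at about (300,300), tongue emerging at (360,335). I'll let go and rise.

```bash
python3 -m handwheel '[0,0,0,0,0,0, 0,0,0,0,0,0, 0,0,0,0,0,0, 0,0,0,0,0,0, 0,0,0,0,0,0, 0,0,0,0,0,0, 0,0,0,0,0,0, 0,0,0,0,0,0, 0,0,0,0,0,0, 0,0,0,0,0,0]' 4.5
python3 -m handwheel '[0,0,0.5,0,0,0, 0,0,1.5,0,0,0, 0,0,3,0,0,0, 0,0,5,0,0,0, 0,0,7,0,0,0, 0,0,9,0,0,0, 0,0,11,0,0,0, -2,0.5,14,0,0,0, -4,1,17,0,0,0, -4,1,17,0,0,0]'
python3 - <<'E'
from h import *
s=snap('wrist'); snap('side'); snap('top'); cv2.imwrite('pics/w5.png',s['frame'][...,::-1])
O=np.array([.5741,.2918]); e=np.array([.9659,-.2588]); nn=np.array([.2588,.9659])
for n in ('wrist','side','top'):
    s=dict(np.load(n+'.npz')); C=cloud(s); F=s['frame'].astype(int); z=C[...,2]; rel=C[...,:2]-O; a=rel@e; b=rel@nn
    for nm,m in (('grip',(z>.055)&(z<.07)&(abs(a+.075)<.03)&(abs(b)<.03)),('plate',(F.min(2)>110)&(z>.028)&(z<.045)&(abs(a+.03)<.03)&(abs(b)<.03)),('tongue',(F.min(2)>110)&(z>.014)&(z<.026)&(a<-.04)&(a>-.1)&(abs(b)<.03))):
        k=C[m]
        if len(k)>5: print(n,nm,len(k),'a',np.percentile(a[m],[1,50,99]).round(4),'b',np.percentile(b[m],[1,50,99]).round(4),'z',np.percentile(z[m],[5,50,95]).round(4),cv2.minAreaRect(k[:,:2].astype(np.float32)*1000)[2])
E
```

```text
time_s: 15.35
tool_pos: [0.5021, 0.3114, 0.0291]
tool_rot: [0.0, 0.13, 0.992, -0.0]
contact_force: [-0.1, 0.0, -0.0]
opening: 0.0449
gripper_force: 0.0
time_s: 16.6
tool_pos: [0.4619, 0.3222, 0.2023]
tool_rot: [0.002, 0.129, 0.992, 0.001]
contact_force: [-0.0, 0.3, -0.0]
opening: 0.0446
gripper_force: 0.0
wrist grip 591 a [-0.0847 -0.0763 -0.0653] b [-0.0102  0.0003  0.0109] z [0.058  0.0631 0.0643] 75.2784652709961
wrist plate 1199 a [-0.0439 -0.0256 -0.0017] b [-0.0162  0.0005  0.0167] z [0.0342 0.0379 0.0404] 74.3653564453125
wrist tongue 168 a [-0.0857 -0.0452 -0.0402] b [-0.0094 -0.0004  0.0097] z [0.0155 0.0201 0.0213] 76.07252502441406
side grip 374 a [-0.0837 -0.0741 -0.064 ] b [-0.0103  0.0021  0.0114] z [0.0575 0.0616 0.0632] 75.77271270751953
side plate 948 a [-0.0428 -0.0234 -0.0008] b [-0.0166  0.0017  0.017 ] z [0.0321 0.0361 0.0391] 75.15057373046875
side tongue 392 a [-0.0846 -0.053  -0.0404] b [-0.0095  0.0039  0.0106] z [0.0153 0.0187 0.0206] 73.94092559814453
top grip 123 a [-0.0826 -0.0725 -0.0628] b [-0.0135 -0.0034  0.0087] z [0.0566 0.0623 0.0659] 75.33353424072266
top plate 282 a [-0.0413 -0.0223 -0.0019] b [-0.017  -0.002   0.0138] z [0.0326 0.0374 0.0417] 76.01606750488281
top tongue 73 a [-0.0607 -0.0512 -0.0435] b [-0.0107 -0.0008  0.0071] z [0.0165 0.0196 0.0229] 80.92019653320312
```

View pics/w5.png

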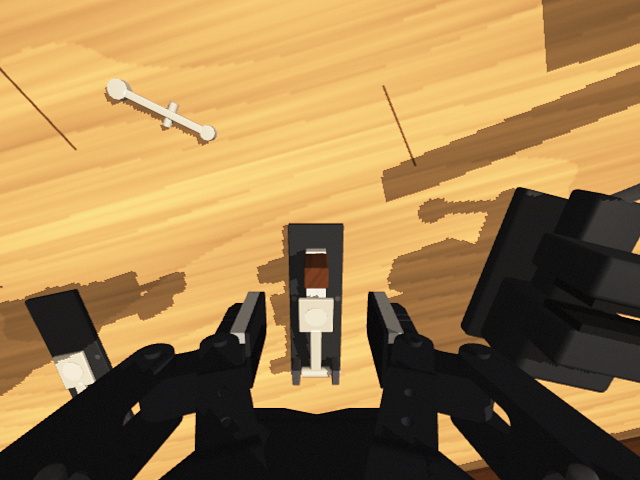

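Gauge is straight and flat: the grip is centred at stand x −75 mm, so the tip is near −10 mm and the key is still up. I'll close the fingers and move above the plate.

```bash
python3 -m handwheel '[2,-0.5,0,0,0,0, 4,-1.1,0,0,0,0, 6.5,-1.8,0,0,0,0, 8.7,-2.4,0,0,0,0, 8.7,-2.4,-3,0,0,0, 8.7,-2.4,-6,0,0,0, 8.7,-2.4,-9,0,0,0, 8.7,-2.4,-12,0,0,0, 8.7,-2.4,-14,0,0,0, 8.7,-2.4,-14.5,0,0,0]' 0
python3 -m handwheel '[0,0,-0.6,0,0,0, 0,0,-1.2,0,0,0, 0,0,-1.6,0,0,0, 0,0,-2.0,0,0,0, 0,0,-2.4,0,0,0, 0,0,-2.8,0,0,0, 0,0,-3.1,0,0,0, 0,0,-3.2,0,0,0, 0,0,-3.2,0,0,0, 0,0,-3.2,0,0,0]'
```

```text
time_s: 18.0
tool_pos: [0.5495, 0.2964, 0.0524]
tool_rot: [-0.001, 0.13, 0.991, -0.001]
contact_force: [0.3, -0.3, 0.2]
opening: 0.0002
gripper_force: 0.0
time_s: 19.25
tool_pos: [0.5492, 0.2976, 0.0248]
tool_rot: [0.001, 0.13, 0.992, 0.001]
contact_force: [-13.8, -4.6, 40.8]
opening: -0.0003
gripper_force: 20.7
```

```bash
python3 -m handwheel '[0,0,0.03,0,0,0, 0,0,0.06,0,0,0, 0,0,0.06,0,0,0, 0,0,0.06,0,0,0, 0,0,0.06,0,0,0, 0,0,0.06,0,0,0, 0,0,0.06,0,0,0, 0,0,0.06,0,0,0, 0,0,0.06,0,0,0, 0,0,0.06,0,0,0]'
```

```text
time_s: 20.5
tool_pos: [0.5491, 0.2975, 0.0249]
tool_rot: [0.001, 0.13, 0.992, 0.0]
contact_force: [-11.3, -4.9, 34.0]
opening: 0.0
gripper_force: 16.8
```

```bash
python3 -m handwheel '[0,0,0.05,0,0,0, 0,0,0.1,0,0,0, 0,0,0.13,0,0,0, 0,0,0.13,0,0,0, 0,0,0.13,0,0,0, 0,0,0.13,0,0,0, 0,0,0.13,0,0,0, 0,0,0.13,0,0,0, 0,0,0.13,0,0,0, 0,0,0.13,0,0,0]'
python3 - <<'E'
from h import *
O=np.array([.5741,.2918]); e=np.array([.9659,-.2588]); nn=np.array([.2588,.9659])
for n in ('side','wrist'):
    s=snap(n); C=cloud(s); F=s['frame'].astype(int); z=C[...,2]; rel=C[...,:2]-O; a=rel@e; b=rel@nn
    for nm,m in (('grip',(z>.055)&(z<.07)&(abs(a+.075)<.02)&(abs(b)<.02)&(F[...,0]>F[...,2]+25)),('plate',(F.min(2)>110)&(z>.014)&(z<.045)&(abs(a+.025)<.02)&(abs(b)<.02))):
        k=C[m]
        if len(k)>5: print(n,nm,len(k),'a',np.percentile(a[m],[1,50,99]).round(4),'b',np.percentile(b[m],[1,50,99]).round(4),'z',np.percentile(z[m],[5,50,95]).round(4))
        if nm=='plate' and len(k)>20: print('  slope',np.polyfit(a[m],z[m],1))
s=dict(np.load('side.npz')); cv2.imwrite('pics/s6.png',cv2.resize(s['frame'][330:480,200:460,::-1],None,fx=3,fy=3))
print(r.sense()['contact_force'])
E
```

```text
time_s: 21.75
tool_pos: [0.5491, 0.2975, 0.025]
tool_rot: [0.0, 0.13, 0.992, 0.0]
contact_force: [-5.4, -2.4, 16.5]
opening: -0.0001
gripper_force: 8.2
side grip 375 a [-0.0836 -0.074  -0.0641] b [-0.0106  0.0022  0.0112] z [0.0567 0.0616 0.0633]
side plate 375 a [-0.0447 -0.0375 -0.0235] b [-0.0162  0.0056  0.0171] z [0.0199 0.0238 0.0372]
  slope [0.14770298 0.03038192]
wrist grip 4476 a [-0.0846 -0.0757 -0.065 ] b [-0.0107 -0.0001  0.0105] z [0.0613 0.0631 0.0642]
wrist plate 2242 a [-0.0449 -0.039  -0.0205] b [-0.0164  0.0025  0.0166] z [0.0235 0.0251 0.0262]
  slope [0.05199242 0.02704875]
[-5.71847648 -2.40373417 16.00061933]
```

View pics/s6.png

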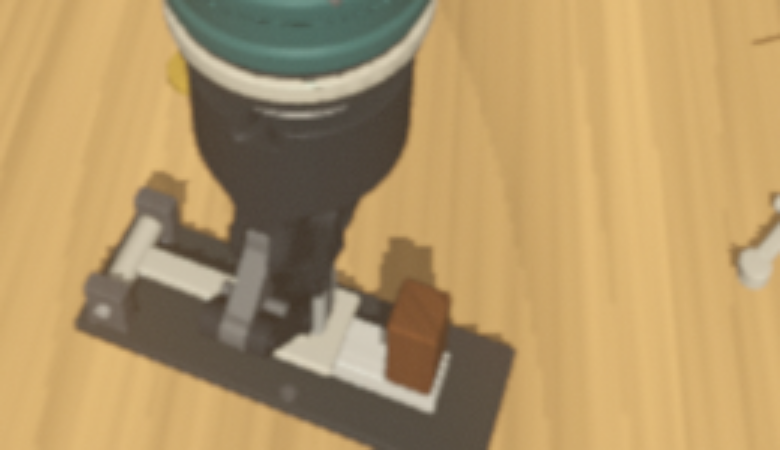

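The plate lies flush on the tongue (plate top 25 mm) under a steady 16 N. The grip at (417,335) in the crop hasn't moved and is free of the fingers, so I'm handing in.

```bash
python3 -c "
from workcell import r
print(r.close_job())"
```

```text
the job is handed in; nothing more can be done
None
```

I handed the job in at about 22 s: the gauge lies flat under the open key's plate with its tip about 35 mm in, let go, and the fingers hold the plate flush on it at about 16 N; the hand-in returned no verdict.

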